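Serve walnuts on the rotating snack server

TASK

Take the steel scoop, scoop walnuts out of the white baking dish and tip at least three of them into the empty blue bowl on the rotating snack server; do not handle the nuts with the fingers, and spill none on the worktop. Then set the scoop down upright on the worktop, and turn the server until the blue bowl is squarely at the front, on the robot's side (-x) of the axle. Finish while gripping the server's wooden centre handle, keeping it still so that a guest can help themselves; leave the eggs, the lemon and the garlic where they are.

Things in the scene. Friction and masses are not known exactly. Their poses are not given: they have to be found in the camera images.
- scoop: Steel scoop, 170 g, open at top and nose; origin: centre of its floor's underside, x to the nose, z up. Floor 90 (x) x 74 mm, 2.5 thick (1.5 at the nose); side and back walls 32 mm high (sides slope to 0 at the nose). Black handle: a bar along x, 15 wide, 20 high, centre line 80 mm above the underside, x = -62 to -146 mm. Stands loose on the worktop beyond the dish, nose roughly to +y.
- scoop_grip (a point): Point on the scoop's handle to grip, at (-88, 0, 80) mm in the scoop's frame; the fingers close across y.
- scoop_nose (a point): Middle of the scoop's nose edge, underside, at (45, 0, 0) mm in the scoop's frame.
- dish: White baking dish, fixed. Origin: centre of its underside; x along its length, roughly to +y. Outside 240 x 98 mm, 45 high, walls and floor 7 thick (inside 226 x 84, 38 deep); end lugs 17 mm. The nuts lie in its +x half; set the scoop in the empty -x half, nose to +x, and push it along the floor to the +x end wall, which gathers the nuts in it; if they jam, ease back and push again.
- walnut_1: Walnut in its shell, 37 x 29 mm, 13 g, smooth (friction about 0.25, rolls easily). Origin: its centre. Starts in the baking dish.
- walnut_2: Walnut in its shell, 37 x 29 mm, 13 g, smooth (friction about 0.25, rolls easily). Origin: its centre. Starts in the baking dish.
- walnut_3: Walnut in its shell, 37 x 29 mm, 13 g, smooth (friction about 0.25, rolls easily). Origin: its centre. Starts in the baking dish.
- walnut_4: Walnut in its shell, 37 x 29 mm, 13 g, smooth (friction about 0.25, rolls easily). Origin: its centre. Starts in the baking dish.
- walnut_5: Walnut in its shell, 37 x 29 mm, 13 g, smooth (friction about 0.25, rolls easily). Origin: its centre. Starts in the baking dish.
- walnut_6: Walnut in its shell, 37 x 29 mm, 13 g, smooth (friction about 0.25, rolls easily). Origin: its centre. Starts in the baking dish.
- server: Fixed foot of the snack server. Origin: on the axle at worktop level, axes parallel to the world's. On it turns a round dark board (278 mm across, top 29 mm above the worktop) with four bowls 104 mm across, 42 high (rims 71 mm above the worktop), centres 82 mm from the axle, 90 degrees apart: an empty blue one and three full white ones (their contents are fixed).
- turntable (a joint): Angle of the turning board, rad: 0 when the blue bowl is exactly at the front (towards -x from the axle), growing anticlockwise seen from above (at +1.57 the blue bowl is at -y of the axle). Starts between 0.6 and 1.5; range 3.1 either way. Light bearing friction (0.05 N m): it stays where it is left.
- blue_bowl (a point): Centre of the blue bowl's inner floor, 35 mm above the worktop; turns with the board, its x axis points from the blue bowl to the axle. The bowl is 36 mm deep inside, 97 mm wide at the rim, about 80 mm at the floor.
- handle (a point): Centre of the wooden centre handle, on the axle, 99 mm above the worktop: a bar 56 mm long, 16 wide, 30 high (84 to 114 mm above the worktop) on a thin post. Turns with the board; its length (the point's x axis) lies along the line from the blue bowl to the axle. Behind the server stands a bread bin (x over 0.61, y 0.01 to 0.39, 0.2 m high).
- egg_15: Brown egg, 57 x 44 mm, loose, left of the server; origin at the centre of its underside. Leave alone.
- egg_16: Brown egg, 58 x 45 mm, loose, left of the server; origin at the centre of its underside. Leave alone.
- lemon: Lemon, 71 x 53 mm, loose, right of the baking dish; origin at the centre of its underside. Leave alone.
- garlic: Garlic bulb, 60 x 58 mm, loose, right of the baking dish; origin at the centre of its underside. Leave alone.

How it is judged:
On the way, in this order (a step that is already met when the one before it is completed fails the run):
1. at least three walnuts lie in the blue bowl ((((horizontal distance between walnut_1 and blue_bowl below 0.046 m and z of walnut_1 in the frame of blue_bowl between 0 and 0.05 m) and (horizontal distance between walnut_2 and blue_bowl below 0.046 m and z of walnut_2 in the frame of blue_bowl between 0 and 0.05 m) and (horizontal distance between walnut_3 and blue_bowl below 0.046 m and z of walnut_3 in the frame of blue_bowl between 0 and 0.05 m)) or ((horizontal distance between walnut_1 and blue_bowl below 0.046 m and z of walnut_1 in the frame of blue_bowl between 0 and 0.05 m) and (horizontal distance between walnut_2 and blue_bowl below 0.046 m and z of walnut_2 in the frame of blue_bowl between 0 and 0.05 m) and (horizontal distance between walnut_4 and blue_bowl below 0.046 m and z of walnut_4 in the frame of blue_bowl between 0 and 0.05 m)) or ((horizontal distance between walnut_1 and blue_bowl below 0.046 m and z of walnut_1 in the frame of blue_bowl between 0 and 0.05 m) and (horizontal distance between walnut_2 and blue_bowl below 0.046 m and z of walnut_2 in the frame of blue_bowl between 0 and 0.05 m) and (horizontal distance between walnut_5 and blue_bowl below 0.046 m and z of walnut_5 in the frame of blue_bowl between 0 and 0.05 m)) or ((horizontal distance between walnut_1 and blue_bowl below 0.046 m and z of walnut_1 in the frame of blue_bowl between 0 and 0.05 m) and (horizontal distance between walnut_2 and blue_bowl below 0.046 m and z of walnut_2 in the frame of blue_bowl between 0 and 0.05 m) and (horizontal distance between walnut_6 and blue_bowl below 0.046 m and z of walnut_6 in the frame of blue_bowl between 0 and 0.05 m)) or ((horizontal distance between walnut_1 and blue_bowl below 0.046 m and z of walnut_1 in the frame of blue_bowl between 0 and 0.05 m) and (horizontal distance between walnut_3 and blue_bowl below 0.046 m and z of walnut_3 in the frame of blue_bowl between 0 and 0.05 m) and (horizontal distance between walnut_4 and blue_bowl below 0.046 m and z of walnut_4 in the frame of blue_bowl between 0 and 0.05 m)) or ((horizontal distance between walnut_1 and blue_bowl below 0.046 m and z of walnut_1 in the frame of blue_bowl between 0 and 0.05 m) and (horizontal distance between walnut_3 and blue_bowl below 0.046 m and z of walnut_3 in the frame of blue_bowl between 0 and 0.05 m) and (horizontal distance between walnut_5 and blue_bowl below 0.046 m and z of walnut_5 in the frame of blue_bowl between 0 and 0.05 m)) or ((horizontal distance between walnut_1 and blue_bowl below 0.046 m and z of walnut_1 in the frame of blue_bowl between 0 and 0.05 m) and (horizontal distance between walnut_3 and blue_bowl below 0.046 m and z of walnut_3 in the frame of blue_bowl between 0 and 0.05 m) and (horizontal distance between walnut_6 and blue_bowl below 0.046 m and z of walnut_6 in the frame of blue_bowl between 0 and 0.05 m)) or ((horizontal distance between walnut_1 and blue_bowl below 0.046 m and z of walnut_1 in the frame of blue_bowl between 0 and 0.05 m) and (horizontal distance between walnut_4 and blue_bowl below 0.046 m and z of walnut_4 in the frame of blue_bowl between 0 and 0.05 m) and (horizontal distance between walnut_5 and blue_bowl below 0.046 m and z of walnut_5 in the frame of blue_bowl between 0 and 0.05 m)) or ((horizontal distance between walnut_1 and blue_bowl below 0.046 m and z of walnut_1 in the frame of blue_bowl between 0 and 0.05 m) and (horizontal distance between walnut_4 and blue_bowl below 0.046 m and z of walnut_4 in the frame of blue_bowl between 0 and 0.05 m) and (horizontal distance between walnut_6 and blue_bowl below 0.046 m and z of walnut_6 in the frame of blue_bowl between 0 and 0.05 m)) or ((horizontal distance between walnut_1 and blue_bowl below 0.046 m and z of walnut_1 in the frame of blue_bowl between 0 and 0.05 m) and (horizontal distance between walnut_5 and blue_bowl below 0.046 m and z of walnut_5 in the frame of blue_bowl between 0 and 0.05 m) and (horizontal distance between walnut_6 and blue_bowl below 0.046 m and z of walnut_6 in the frame of blue_bowl between 0 and 0.05 m)) or ((horizontal distance between walnut_2 and blue_bowl below 0.046 m and z of walnut_2 in the frame of blue_bowl between 0 and 0.05 m) and (horizontal distance between walnut_3 and blue_bowl below 0.046 m and z of walnut_3 in the frame of blue_bowl between 0 and 0.05 m) and (horizontal distance between walnut_4 and blue_bowl below 0.046 m and z of walnut_4 in the frame of blue_bowl between 0 and 0.05 m)) or ((horizontal distance between walnut_2 and blue_bowl below 0.046 m and z of walnut_2 in the frame of blue_bowl between 0 and 0.05 m) and (horizontal distance between walnut_3 and blue_bowl below 0.046 m and z of walnut_3 in the frame of blue_bowl between 0 and 0.05 m) and (horizontal distance between walnut_5 and blue_bowl below 0.046 m and z of walnut_5 in the frame of blue_bowl between 0 and 0.05 m)) or ((horizontal distance between walnut_2 and blue_bowl below 0.046 m and z of walnut_2 in the frame of blue_bowl between 0 and 0.05 m) and (horizontal distance between walnut_3 and blue_bowl below 0.046 m and z of walnut_3 in the frame of blue_bowl between 0 and 0.05 m) and (horizontal distance between walnut_6 and blue_bowl below 0.046 m and z of walnut_6 in the frame of blue_bowl between 0 and 0.05 m)) or ((horizontal distance between walnut_2 and blue_bowl below 0.046 m and z of walnut_2 in the frame of blue_bowl between 0 and 0.05 m) and (horizontal distance between walnut_4 and blue_bowl below 0.046 m and z of walnut_4 in the frame of blue_bowl between 0 and 0.05 m) and (horizontal distance between walnut_5 and blue_bowl below 0.046 m and z of walnut_5 in the frame of blue_bowl between 0 and 0.05 m)) or ((horizontal distance between walnut_2 and blue_bowl below 0.046 m and z of walnut_2 in the frame of blue_bowl between 0 and 0.05 m) and (horizontal distance between walnut_4 and blue_bowl below 0.046 m and z of walnut_4 in the frame of blue_bowl between 0 and 0.05 m) and (horizontal distance between walnut_6 and blue_bowl below 0.046 m and z of walnut_6 in the frame of blue_bowl between 0 and 0.05 m)) or ((horizontal distance between walnut_2 and blue_bowl below 0.046 m and z of walnut_2 in the frame of blue_bowl between 0 and 0.05 m) and (horizontal distance between walnut_5 and blue_bowl below 0.046 m and z of walnut_5 in the frame of blue_bowl between 0 and 0.05 m) and (horizontal distance between walnut_6 and blue_bowl below 0.046 m and z of walnut_6 in the frame of blue_bowl between 0 and 0.05 m)) or ((horizontal distance between walnut_3 and blue_bowl below 0.046 m and z of walnut_3 in the frame of blue_bowl between 0 and 0.05 m) and (horizontal distance between walnut_4 and blue_bowl below 0.046 m and z of walnut_4 in the frame of blue_bowl between 0 and 0.05 m) and (horizontal distance between walnut_5 and blue_bowl below 0.046 m and z of walnut_5 in the frame of blue_bowl between 0 and 0.05 m)) or ((horizontal distance between walnut_3 and blue_bowl below 0.046 m and z of walnut_3 in the frame of blue_bowl between 0 and 0.05 m) and (horizontal distance between walnut_4 and blue_bowl below 0.046 m and z of walnut_4 in the frame of blue_bowl between 0 and 0.05 m) and (horizontal distance between walnut_6 and blue_bowl below 0.046 m and z of walnut_6 in the frame of blue_bowl between 0 and 0.05 m)) or ((horizontal distance between walnut_3 and blue_bowl below 0.046 m and z of walnut_3 in the frame of blue_bowl between 0 and 0.05 m) and (horizontal distance between walnut_5 and blue_bowl below 0.046 m and z of walnut_5 in the frame of blue_bowl between 0 and 0.05 m) and (horizontal distance between walnut_6 and blue_bowl below 0.046 m and z of walnut_6 in the frame of blue_bowl between 0 and 0.05 m)) or ((horizontal distance between walnut_4 and blue_bowl below 0.046 m and z of walnut_4 in the frame of blue_bowl between 0 and 0.05 m) and (horizontal distance between walnut_5 and blue_bowl below 0.046 m and z of walnut_5 in the frame of blue_bowl between 0 and 0.05 m) and (horizontal distance between walnut_6 and blue_bowl below 0.046 m and z of walnut_6 in the frame of blue_bowl between 0 and 0.05 m)))), for 0.3 s.
2. the scoop stands on the worktop, let go (height (world z) of scoop below 0.006 m and angle between scoop's own z axis and vertical below 0.08 rad and contact force between the fingers and scoop below 0.1 N and contact force between scoop and turntable below 0.1 N and linear speed of scoop below 0.03 m/s), for 0.2 s.
At the end, for the whole second after the job is handed in: Three or more walnuts in the blue bowl (within 46 mm of its centre line); scoop level on the worktop, let go; blue bowl at the front (centre within 12 mm sideways of the line from the axle towards -x); fingers hold its handle (within 40 mm, over 2 N) and it stands still (all of step 2 and (((horizontal distance between walnut_1 and blue_bowl below 0.046 m and z of walnut_1 in the frame of blue_bowl between 0 and 0.05 m) and (horizontal distance between walnut_2 and blue_bowl below 0.046 m and z of walnut_2 in the frame of blue_bowl between 0 and 0.05 m) and (horizontal distance between walnut_3 and blue_bowl below 0.046 m and z of walnut_3 in the frame of blue_bowl between 0 and 0.05 m)) or ((horizontal distance between walnut_1 and blue_bowl below 0.046 m and z of walnut_1 in the frame of blue_bowl between 0 and 0.05 m) and (horizontal distance between walnut_2 and blue_bowl below 0.046 m and z of walnut_2 in the frame of blue_bowl between 0 and 0.05 m) and (horizontal distance between walnut_4 and blue_bowl below 0.046 m and z of walnut_4 in the frame of blue_bowl between 0 and 0.05 m)) or ((horizontal distance between walnut_1 and blue_bowl below 0.046 m and z of walnut_1 in the frame of blue_bowl between 0 and 0.05 m) and (horizontal distance between walnut_2 and blue_bowl below 0.046 m and z of walnut_2 in the frame of blue_bowl between 0 and 0.05 m) and (horizontal distance between walnut_5 and blue_bowl below 0.046 m and z of walnut_5 in the frame of blue_bowl between 0 and 0.05 m)) or ((horizontal distance between walnut_1 and blue_bowl below 0.046 m and z of walnut_1 in the frame of blue_bowl between 0 and 0.05 m) and (horizontal distance between walnut_2 and blue_bowl below 0.046 m and z of walnut_2 in the frame of blue_bowl between 0 and 0.05 m) and (horizontal distance between walnut_6 and blue_bowl below 0.046 m and z of walnut_6 in the frame of blue_bowl between 0 and 0.05 m)) or ((horizontal distance between walnut_1 and blue_bowl below 0.046 m and z of walnut_1 in the frame of blue_bowl between 0 and 0.05 m) and (horizontal distance between walnut_3 and blue_bowl below 0.046 m and z of walnut_3 in the frame of blue_bowl between 0 and 0.05 m) and (horizontal distance between walnut_4 and blue_bowl below 0.046 m and z of walnut_4 in the frame of blue_bowl between 0 and 0.05 m)) or ((horizontal distance between walnut_1 and blue_bowl below 0.046 m and z of walnut_1 in the frame of blue_bowl between 0 and 0.05 m) and (horizontal distance between walnut_3 and blue_bowl below 0.046 m and z of walnut_3 in the frame of blue_bowl between 0 and 0.05 m) and (horizontal distance between walnut_5 and blue_bowl below 0.046 m and z of walnut_5 in the frame of blue_bowl between 0 and 0.05 m)) or ((horizontal distance between walnut_1 and blue_bowl below 0.046 m and z of walnut_1 in the frame of blue_bowl between 0 and 0.05 m) and (horizontal distance between walnut_3 and blue_bowl below 0.046 m and z of walnut_3 in the frame of blue_bowl between 0 and 0.05 m) and (horizontal distance between walnut_6 and blue_bowl below 0.046 m and z of walnut_6 in the frame of blue_bowl between 0 and 0.05 m)) or ((horizontal distance between walnut_1 and blue_bowl below 0.046 m and z of walnut_1 in the frame of blue_bowl between 0 and 0.05 m) and (horizontal distance between walnut_4 and blue_bowl below 0.046 m and z of walnut_4 in the frame of blue_bowl between 0 and 0.05 m) and (horizontal distance between walnut_5 and blue_bowl below 0.046 m and z of walnut_5 in the frame of blue_bowl between 0 and 0.05 m)) or ((horizontal distance between walnut_1 and blue_bowl below 0.046 m and z of walnut_1 in the frame of blue_bowl between 0 and 0.05 m) and (horizontal distance between walnut_4 and blue_bowl below 0.046 m and z of walnut_4 in the frame of blue_bowl between 0 and 0.05 m) and (horizontal distance between walnut_6 and blue_bowl below 0.046 m and z of walnut_6 in the frame of blue_bowl between 0 and 0.05 m)) or ((horizontal distance between walnut_1 and blue_bowl below 0.046 m and z of walnut_1 in the frame of blue_bowl between 0 and 0.05 m) and (horizontal distance between walnut_5 and blue_bowl below 0.046 m and z of walnut_5 in the frame of blue_bowl between 0 and 0.05 m) and (horizontal distance between walnut_6 and blue_bowl below 0.046 m and z of walnut_6 in the frame of blue_bowl between 0 and 0.05 m)) or ((horizontal distance between walnut_2 and blue_bowl below 0.046 m and z of walnut_2 in the frame of blue_bowl between 0 and 0.05 m) and (horizontal distance between walnut_3 and blue_bowl below 0.046 m and z of walnut_3 in the frame of blue_bowl between 0 and 0.05 m) and (horizontal distance between walnut_4 and blue_bowl below 0.046 m and z of walnut_4 in the frame of blue_bowl between 0 and 0.05 m)) or ((horizontal distance between walnut_2 and blue_bowl below 0.046 m and z of walnut_2 in the frame of blue_bowl between 0 and 0.05 m) and (horizontal distance between walnut_3 and blue_bowl below 0.046 m and z of walnut_3 in the frame of blue_bowl between 0 and 0.05 m) and (horizontal distance between walnut_5 and blue_bowl below 0.046 m and z of walnut_5 in the frame of blue_bowl between 0 and 0.05 m)) or ((horizontal distance between walnut_2 and blue_bowl below 0.046 m and z of walnut_2 in the frame of blue_bowl between 0 and 0.05 m) and (horizontal distance between walnut_3 and blue_bowl below 0.046 m and z of walnut_3 in the frame of blue_bowl between 0 and 0.05 m) and (horizontal distance between walnut_6 and blue_bowl below 0.046 m and z of walnut_6 in the frame of blue_bowl between 0 and 0.05 m)) or ((horizontal distance between walnut_2 and blue_bowl below 0.046 m and z of walnut_2 in the frame of blue_bowl between 0 and 0.05 m) and (horizontal distance between walnut_4 and blue_bowl below 0.046 m and z of walnut_4 in the frame of blue_bowl between 0 and 0.05 m) and (horizontal distance between walnut_5 and blue_bowl below 0.046 m and z of walnut_5 in the frame of blue_bowl between 0 and 0.05 m)) or ((horizontal distance between walnut_2 and blue_bowl below 0.046 m and z of walnut_2 in the frame of blue_bowl between 0 and 0.05 m) and (horizontal distance between walnut_4 and blue_bowl below 0.046 m and z of walnut_4 in the frame of blue_bowl between 0 and 0.05 m) and (horizontal distance between walnut_6 and blue_bowl below 0.046 m and z of walnut_6 in the frame of blue_bowl between 0 and 0.05 m)) or ((horizontal distance between walnut_2 and blue_bowl below 0.046 m and z of walnut_2 in the frame of blue_bowl between 0 and 0.05 m) and (horizontal distance between walnut_5 and blue_bowl below 0.046 m and z of walnut_5 in the frame of blue_bowl between 0 and 0.05 m) and (horizontal distance between walnut_6 and blue_bowl below 0.046 m and z of walnut_6 in the frame of blue_bowl between 0 and 0.05 m)) or ((horizontal distance between walnut_3 and blue_bowl below 0.046 m and z of walnut_3 in the frame of blue_bowl between 0 and 0.05 m) and (horizontal distance between walnut_4 and blue_bowl below 0.046 m and z of walnut_4 in the frame of blue_bowl between 0 and 0.05 m) and (horizontal distance between walnut_5 and blue_bowl below 0.046 m and z of walnut_5 in the frame of blue_bowl between 0 and 0.05 m)) or ((horizontal distance between walnut_3 and blue_bowl below 0.046 m and z of walnut_3 in the frame of blue_bowl between 0 and 0.05 m) and (horizontal distance between walnut_4 and blue_bowl below 0.046 m and z of walnut_4 in the frame of blue_bowl between 0 and 0.05 m) and (horizontal distance between walnut_6 and blue_bowl below 0.046 m and z of walnut_6 in the frame of blue_bowl between 0 and 0.05 m)) or ((horizontal distance between walnut_3 and blue_bowl below 0.046 m and z of walnut_3 in the frame of blue_bowl between 0 and 0.05 m) and (horizontal distance between walnut_5 and blue_bowl below 0.046 m and z of walnut_5 in the frame of blue_bowl between 0 and 0.05 m) and (horizontal distance between walnut_6 and blue_bowl below 0.046 m and z of walnut_6 in the frame of blue_bowl between 0 and 0.05 m)) or ((horizontal distance between walnut_4 and blue_bowl below 0.046 m and z of walnut_4 in the frame of blue_bowl between 0 and 0.05 m) and (horizontal distance between walnut_5 and blue_bowl below 0.046 m and z of walnut_5 in the frame of blue_bowl between 0 and 0.05 m) and (horizontal distance between walnut_6 and blue_bowl below 0.046 m and z of walnut_6 in the frame of blue_bowl between 0 and 0.05 m))) and y of blue_bowl in the frame of server between -0.012 and 0.012 m and x of blue_bowl in the frame of server below -0.05 m and distance between the grasp point and handle below 0.04 m and contact force between the fingers and turntable above 2 N and velocity of joint turntable between -0.03 and 0.03 rad/s); the arm keeps its last pose, push and grip.
It fails at once if a walnut was handled with the fingers (contact force between the fingers and walnut_1 above 0.5 N or contact force between the fingers and walnut_2 above 0.5 N or contact force between the fingers and walnut_3 above 0.5 N or contact force between the fingers and walnut_4 above 0.5 N or contact force between the fingers and walnut_5 above 0.5 N or contact force between the fingers and walnut_6 above 0.5 N).
It fails at once if a walnut was spilled on the worktop or the floor (height (world z) of any of walnut_1, walnut_2, walnut_3, walnut_4, walnut_5, walnut_6 below 0.0185 m).
It fails at once if an egg, the lemon or the garlic was disturbed (distance of any of garlic, egg_15, egg_16, lemon from where it was at the start of the episode above 0.02 m).
It also fails if it takes over 72 s, if anything falls off the work surface, if the arm or the gripper's body presses on something with over 40 N, if the wrist force passes 120 N, or if a joint passes its speed limit or range.

ROBOT

A 6-joint arm with a two-finger parallel gripper is mounted at the origin on a cart in front of the work surface, level with it; the furniture and walls round the work are solid. World frame = base frame: x ahead of the robot, y to its left, z up, the work surface at z = 0. Lengths are in m, angles in rad, forces in N, time in s.
With the tool pointing down it reaches from about 0.375 to 0.925 m from the base axis. Payload 5.7 kg.
Tool frame: the origin (TCP) lies at the very end of the fingers, on their centre line; the grasp point (between the pads) lies 19 mm behind it (robot.grip_depth is the distance from the TCP to the grasp point, in m); z points along the fingers, y is the line along which they close (so a half turn about z gives the same grasp; the last joint's range is limited). The gripper opens to 88 mm and grips with 3 to 60 N. Pads are 20 mm wide; open, the fingers measure 115 mm over their backs; the gripper's body (75 mm by 178 mm) begins 61 mm behind the grasp point.
Start: joints at [-1.46, 0.359, 1.51, -0, 1.272, -0.115], TCP at [0.134, -0.585, 0.223] pointing down, gripper open.
Joint ranges: [-2.97, 2.97], [-1.01, 2.36], [0.21, 2.38], [-0.96, 4.11], [0.2, 2.71], [-2.98, 2.98]. Speed limits (rad/s): [2.39, 2.39, 3.14, 3.14, 3.14, 3.14].

INTERFACE

Orientations are given as a rotation vector (axis times angle).
In Python, from bench import robot, cams gives the robot as it stands. Calls block until the motion is done:
- robot.movep(position, orientation): joint-space move of the TCP to a pose.
- robot.movel(position, vel=0.15, frame=None, force_limit=None): straight line of the TCP; frame=None keeps the orientation; vel is the mean speed in m/s. With force_limit (N) it stops when the force on the tool has changed by that much, and returns True; else False.
- robot.goto_joints(angles): joint-space move.
- robot.set_gripper(opening): finger opening in m; the grip force is fixed at half the most; returns when the fingers have stopped.
- robot.sleep(seconds).
- robot.solve_ik(position, orientation): joint angles nearest the present ones, or None.
- cams.capture(name): name is "scene" or "top"; returns (picture, depth): 420x560x3 uint8, red, green, blue; 420x560 float32, m along the optical axis (not along the pixel's ray), 0 where there is no reading.
- cams.get_calibration(name): a dict with "camera_matrix" (3x3 intrinsics, pixels), "world_to_cam" (4x4, takes a point from world to camera coordinates). Camera axes: x right, y up, looking along -z (the intrinsics and any distortion apply to the point x, -y, -z); pixel columns grow to the right and rows downward; lengths in m; the calibration is good to about 2 mm. A picture is of the moment at which its call begins. get_calibration takes no time and is no camera call.
A pose or a line that the arm cannot do raises robot.IKError and nothing moves.
- robot.finish_job(): hands the job in; it is judged then, once.
Trained networks look in the newest picture that a camera, given by its name, has taken for a name from the list of things; names that differ only in an ending like _2 or _b are one class to them, and where a whole thing is asked for, a point or a joint stands for the part that bears it (a point fixed in the world has none). Each returns a list of dicts, best first, with "confidence" (0 to 1); they miss things now and then, are a little off and sometimes report something else, mostly with a low value. They report only what shows in the picture. A call takes as long as a camera call.
- cams.silhouettes(thing, camera): "mask" (420x560 bool, what is visible of it) and "centre" ([row, column] in pixels, amid what is visible of it).
Readings, each from a call of its own:
- robot.current_time_s(): time.
- robot.current_joints(): joint angles.
- robot.current_dq(): joint speeds.
- robot.current_effort(): joint torques, N m.
- robot.current_ee_pos(): TCP position.
- robot.current_orientation(): TCP orientation.
- robot.current_force(): force on the tool from outside, world axes, zero at the start.
- robot.current_moment(): the same for the moment, N m.
- robot.current_finger_gap(): finger opening in m.
- robot.current_grasp_force(): force on a finger pad.
Only numpy, scipy, OpenCV 4.12 (cv2) and the standard library are available. Lean on these libraries where they do the work, as an engineer would, in place of code of your own. Each camera call takes 0.05 s, during which the arm holds its last target. There are 200 camera calls.

## Working session

There is one attempt and no reset: what is moved stays moved. The work goes in short steps, each a Python script; the robot and the scene stay as the last script left them, time stands still between calls to the robot, and variables do not carry over. Pictures are saved under pics/ and viewed, at most 10 in all, crops included, and the job is handed in when it is done.

```bash
ls; mkdir -p pics; cat > h.py <<'E'
import numpy as np, cv2
from bench import robot, cams
from scipy.spatial.transform import Rotation as R
def unproj(cam, mask, depth):
    c=cams.get_calibration(cam); K=np.array(c["camera_matrix"]); T=np.linalg.inv(np.array(c["world_to_cam"]))
    r,q=np.nonzero(mask&(depth>0)); d=depth[r,q]
    p=np.stack([(q-K[0,2])/K[0,0]*d,-(r-K[1,2])/K[1,1]*d,-d,np.ones_like(d)])
    return (T@p)[:3].T
def save(n,im): cv2.imwrite("pics/"+n,im[:,:,::-1])
E
python3 - <<'E'
from h import *
for n in("scene","top"):
    im,d=cams.capture(n); save(n+"0.png",im)
    c=cams.get_calibration(n); print(n,np.round(np.linalg.inv(np.array(c["world_to_cam"])),3).tolist(),c["camera_matrix"])
    for t in("scoop","scoop_grip","dish","walnut_1","server","turntable","blue_bowl","handle","egg_15","lemon","garlic"):
        for s in cams.silhouettes(t,n):
            P=unproj(n,s["mask"],d)
            if len(P): print(n,t,round(s["confidence"],2),np.round(s["centre"]),s["mask"].sum(),np.round(np.median(P,0),3),np.round(np.percentile(P,2,0),3),np.round(np.percentile(P,98,0),3))
print(robot.current_orientation(),robot.current_time_s())
E
```

```text
pics
scene [[-0.874, 0.231, -0.428, -0.046], [-0.487, -0.39, 0.782, 1.067], [0.014, 0.891, 0.453, 0.712], [0.0, 0.0, 0.0, 1.0]] [[439.2461321    0.         278.38430618]
 [  0.         439.2461321  212.03171753]
 [  0.           0.           1.        ]]
scene scoop 0.57 [209. 268.] 440 [ 0.658 -0.134  0.005] [ 0.608 -0.219 -0.002] [ 0.688 -0.071  0.088]
scene scoop_grip 0.87 [210. 270.] 535 [ 0.658 -0.137  0.008] [ 0.606 -0.218 -0.002] [ 0.688 -0.066  0.087]
scene scoop_grip 0.35 [259. 272.] 4864 [0.461 0.182 0.054] [0.35  0.026 0.023] [0.592 0.276 0.102]
scene dish 0.93 [212. 333.] 1279 [ 0.452 -0.2    0.025] [ 0.398 -0.326  0.002] [ 0.513 -0.072  0.044]
scene server 0.61 [257. 271.] 4952 [0.461 0.182 0.054] [0.349 0.026 0.021] [0.596 0.276 0.102]
scene turntable 0.85 [258. 272.] 4835 [0.462 0.182 0.054] [0.35  0.026 0.023] [0.592 0.276 0.102]
scene blue_bowl 0.7 [261. 274.] 4981 [0.461 0.182 0.053] [0.349 0.026 0.019] [0.595 0.276 0.102]
scene handle 0.63 [256. 274.] 4911 [0.461 0.181 0.054] [0.349 0.026 0.022] [0.594 0.276 0.102]
scene egg_15 0.57 [312. 239.] 324 [0.43  0.4   0.0
[... 1800 characters left out ...]
3.] 352 [ 0.458 -0.428  0.04 ] [ 0.43  -0.456  0.   ] [ 0.487 -0.409  0.051]
top egg_15 0.64 [230. 124.] 260 [0.483 0.42  0.036] [0.46  0.403 0.017] [0.509 0.443 0.045]
top egg_15 0.56 [245. 136.] 233 [0.439 0.384 0.035] [0.422 0.363 0.021] [0.458 0.41  0.044]
top egg_15 0.21 [234. 224.] 7500 [0.473 0.142 0.034] [0.352 0.02  0.019] [0.598 0.267 0.075]
top lemon 0.77 [242. 424.] 349 [ 0.458 -0.429  0.041] [ 0.43  -0.457  0.015] [ 0.49  -0.409  0.051]
top lemon 0.28 [232. 221.] 7258 [0.474 0.143 0.035] [0.354 0.022 0.022] [0.597 0.264 0.076]
top garlic 0.71 [202. 411.] 273 [ 0.566 -0.399  0.036] [ 0.545 -0.424  0.019] [ 0.593 -0.379  0.052]
[-3.12147821e+00 -3.53897196e-01 -1.61367334e-05] 1.2
```

```bash
python3 - <<'E'
from h import *
a=cv2.imread("pics/top0.png"); cv2.imwrite("pics/topc.png",cv2.resize(a[120:310,100:460],None,fx=2.2,fy=2.2,interpolation=cv2.INTER_CUBIC))
im,d=cams.capture("top")
# blue pixels
full=d>0; P=unproj("top",full,d); r,q=np.nonzero(full); C=im[r,q].astype(int)
def rect(m,lbl):
    pts=P[m][:,:2].astype(np.float32); print(lbl,m.sum(),cv2.minAreaRect(pts),pts.mean(0))
blue=(C[:,2]>C[:,0]+30)&(np.abs(P[:,0]-.47)<.16)&(np.abs(P[:,1]-.145)<.16); rect(blue,"blue"); 
rim=blue&(P[:,2]>.062); print(P[rim][:,2].max(),cv2.minEnclosingCircle(P[rim][:,:2].astype(np.float32)))
h=(P[:,2]>.1)&(P[:,2]<.125)&(np.abs(P[:,0]-.47)<.1)&(np.abs(P[:,1]-.145)<.1); rect(h,"handle"); print(C[h].mean(0))
dm=(P[:,2]>.037)&(P[:,2]<.05)&(np.abs(P[:,0]-.46)<.07)&(np.abs(P[:,1]+.2)<.17)&(C.min(1)>130); rect(dm,"dishrim")
sh=(P[:,2]>.078)&(P[:,2]<.1)&(np.abs(P[:,0]-.65)<.06)&(np.abs(P[:,1]+.18)<.15); rect(sh,"scoophandle")
ss=(P[:,2]>.015)&(P[:,2]<.1)&(np.abs(P[:,0]-.65)<.07)&(np.abs(P[:,1]+.15)<.15); rect(ss,"scoop all")
for z in np.arange(.0,.1,.01):
    m=ss&(P[:,2]>z)&(P[:,2]<z+.01); 
    if m.sum(): print(round(z,2),m.sum(),P[m].min(0).round(3),P[m].max(0).round(3))
bd=(P[:,2]>.024)&(P[:,2]<.034)&(np.hypot(P[:,0]-.473,P[:,1]-.143)<.17)&(C.max(1)<110); print("board",cv2.minEnclosingCircle(P[bd][:,:2].astype(np.float32)))
E
```

```text
blue 973 ((0.4424440264701843, 0.06922733783721924), (0.10099507868289948, 0.10199294984340668), 17.55535125732422) [0.44496322 0.06828509]
0.07585970674685316 ((0.44254085421562195, 0.07046426832675934), 0.051530998200178146)
handle 127 ((0.4772959351539612, 0.14383664727210999), (0.05421929433941841, 0.01565004326403141), 64.30551147460938) [0.4768929 0.1434958]
[72.29133858 46.82677165 32.02362205]
dishrim 656 ((0.4611562192440033, -0.20519806444644928), (0.27187177538871765, 0.0972924456000328), 82.6865234375) [ 0.45929754 -0.20591205]
scoophandle 161 ((0.6752911806106567, -0.20950868725776672), (0.015791641548275948, 0.08369400352239609), 14.927813529968262) [ 0.6735438  -0.20870382]
scoop all 329 ((0.6640870571136475, -0.16794556379318237), (0.07486723363399506, 0.16979609429836273), 14.843270301818848) [ 0.6654562  -0.17542125]
0.01 24 [ 0.608 -0.157  0.015] [ 0.693 -0.08   0.02 ]
0.02 58 [ 0.61  -0.161  0.021] [ 0.696 -0.086  0.03 ]
0.03 49 [ 0.612 -0.161  0.03 ] [ 0.692 -0.1    0.04 ]
0.04 5 [ 0.657 -0.157  0.041] [ 0.662 -0.154  0.05 ]
0.05 7 [ 0.657 -0.161  0.05 ] [ 0.666 -0.156  0.059]
0.06 6 [ 0.658 -0.168  0.061] [ 0.664 -0.16   0.07 ]
0.07 28 [ 0.658 -0.249  0.07 ] [ 0.68  -0.161  0.08 ]
0.08 138 [ 0.658 -0.251  0.08 ] [ 0.689 -0.171  0.09 ]
0.09 14 [ 0.659 -0.227  0.09 ] [ 0.681 -0.173  0.093]
board ((0.4915061891078949, 0.1448976993560791), 0.15142661333084106)
```

View pics/topc.png

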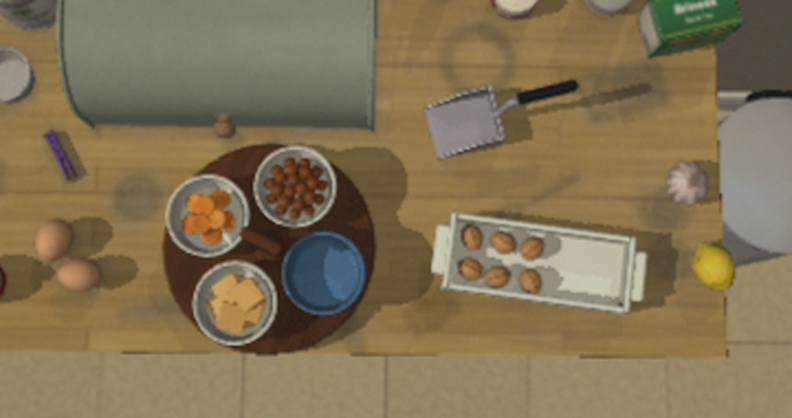

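View pics/scene0.png

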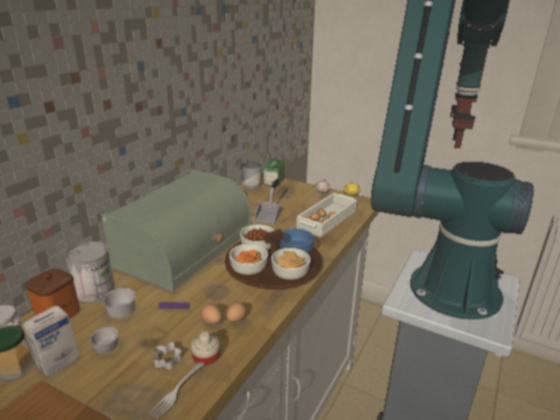

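The top view crop shows the dish at pixels (440–645, 212–312) with six nuts at its left (+y) end. The scoop stands at (430–578, 80–158), and the blue bowl is at (323, 272) on the server. The scene view agrees. The measured sizes match the given ones: handle bar 54x16 mm, dish 272 mm with its lugs, bowl 82 mm from the axle, board angle about 1.13 rad.

```bash
python3 - <<'E'
from h import *
z=np.array([0,0,1.])
p,o=tool(Sc,Syaw,0,-1)
robot.movep(p+.11*z,o); robot.movel(p,vel=.12,force_limit=15)
robot.set_gripper(0.0); print(robot.current_finger_gap(),robot.current_grasp_force(),robot.current_ee_pos(),p)
robot.movel(p+.12*z,vel=.15)
q,o2=tool(Dc-.064*u+.15*z,Dyaw,0,-1); robot.movep(q,o2)
print(robot.current_time_s(),robot.current_force())
im,d=cams.capture("top"); save("t1.png",im)
cv2.imwrite("pics/t1c.png",cv2.resize(im[130:290,250:450],None,fx=3.5,fy=3.5,interpolation=cv2.INTER_CUBIC)[:,:,::-1])
im,d2=cams.capture("scene"); cv2.imwrite("pics/s1c.png",cv2.resize(im[140:290,250:450],None,fx=3.5,fy=3.5,interpolation=cv2.INTER_CUBIC)[:,:,::-1])
P=unproj("top",d>0,d)
# scoop in hand: expected origin
O=Dc-.064*u+.15*z; L=R.from_euler("z",-Dyaw).apply(P-O)
m=(np.abs(L[:,0])<.07)&(np.abs(L[:,1])<.06)&(np.abs(L[:,2])<.06)
for a in np.arange(-.06,.06,.01):
  k=m&(L[:,0]>a)&(L[:,0]<=a+.01)
  if k.sum(): 
    kk=k&(np.abs(L[:,1])<.03); print(round(a,2),k.sum(),L[k].min(0).round(4),L[k].max(0).round(4),"floor z",np.median(L[kk][:,2]).round(4) if kk.any() else None)
E
```

```text
0.014853035643104844 29.997219443321228 [ 0.67117442 -0.194038    0.06097385] [ 0.67117221 -0.19402924  0.061     ]
7.8333 [ 0.18005544  0.44505554 -2.05057463]
-0.06 6 [-0.0526 -0.0044  0.0513] [-0.0509  0.0035  0.06  ] floor z 0.0545
-0.05 163 [-0.05   -0.0381 -0.0045] [-0.04    0.0352  0.0565] floor z 0.0203
-0.04 124 [-0.04   -0.0377 -0.0077] [-0.03    0.0361  0.0348] floor z 0.0001
-0.03 117 [-0.0299 -0.038  -0.0056] [-0.02    0.036   0.0348] floor z -0.0001
-0.02 117 [-0.0195 -0.0373 -0.0054] [-0.0101  0.036   0.0331] floor z 0.0005
-0.01 115 [-0.0099 -0.0385 -0.0061] [-0.0001  0.0362  0.0342] floor z 0.0005
0.0 120 [ 0.0001 -0.0378 -0.0054] [0.01   0.0359 0.027 ] floor z 0.0003
0.01 114 [ 0.0101 -0.037  -0.004 ] [0.0199 0.0358 0.0275] floor z 0.0007
0.02 114 [ 0.02   -0.0361 -0.0044] [0.0299 0.0358 0.0212] floor z 0.0001
0.03 115 [ 0.03   -0.0385 -0.0039] [0.0399 0.0348 0.0097] floor z 0.0
0.04 51 [ 0.0401 -0.0379 -0.0047] [0.0448 0.0353 0.0043] floor z -0.0003
```

View pics/t1c.png

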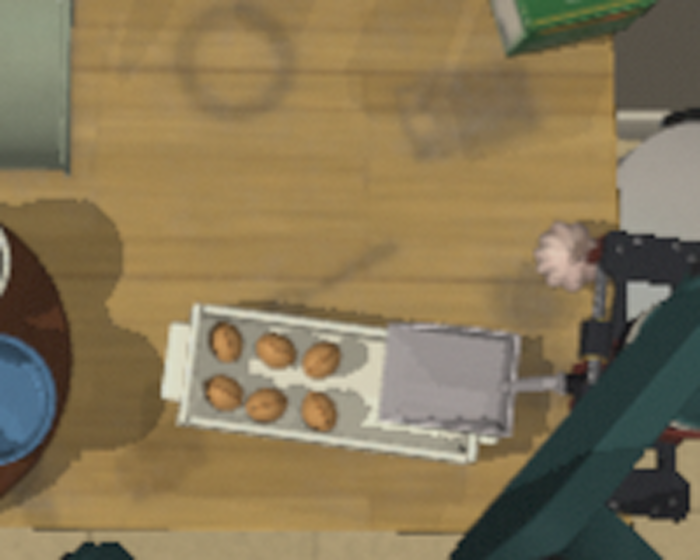

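The picture shows the scoop held level above the empty half of the dish, its pan at pixels (380–518, 325–437). All six nuts are still at (210–340, 320–430). The depth data put the scoop within 1–2 mm of the grip I expected. Next: lower it and push.

```bash
python3 - <<'E'
from h import *
z=np.array([0,0,1.])
def at(x,h,pitch=0,piv=(0,0,0)): return tool(Dc+x*u+h*z,Dyaw,pitch,-1,piv)
hit=robot.movel(at(-.064,.03)[0],vel=.12,force_limit=8); print("a",hit,robot.current_ee_pos()-at(-.064,.0)[0])
if not hit:
    hit=robot.movel(at(-.064,.005)[0],vel=.04,force_limit=6); e=robot.current_ee_pos()-at(-.064,.0)[0]; print("floor",hit,e,robot.current_force())
    h=e[2]+.0007
    robot.movel(at(-.064,h)[0],vel=.03)
    hit=robot.movel(at(.066,h)[0],vel=.06,force_limit=14); e=(robot.current_ee_pos()-at(0,0)[0]); print("push",hit,e@u,e,robot.current_force(),robot.current_time_s())
for n in("top","scene"):
    im,d=cams.capture(n); save(n+"2.png",im)
    a,b=(slice(170,300),slice(280,400)) if n=="top" else (slice(160,260),slice(260,380))
    cv2.imwrite("pics/%s2c.png"%n,cv2.resize(im[a,b],None,fx=4,fy=4,interpolation=cv2.INTER_CUBIC)[:,:,::-1])
a=cv2.imread("pics/top2c.png");b=cv2.imread("pics/scene2c.png");b=cv2.resize(b,(300,260));c=np.zeros((520,800,3),np.uint8);c[:,:480]=a;c[:260,480:780]=b;cv2.imwrite("pics/c2.png",c)
E
```

```text
a False [ 0.00049293 -0.00043975  0.03066009]
floor True [-0.00039551  0.0015927   0.01907776] [-0.14297547  1.42029893 -2.17262141]
push False 0.06586790459731776 [0.00839401 0.06533086 0.01975877] [ 1.22852052 -0.12061201 -1.94875367] 12.0333
```

View pics/c2.png

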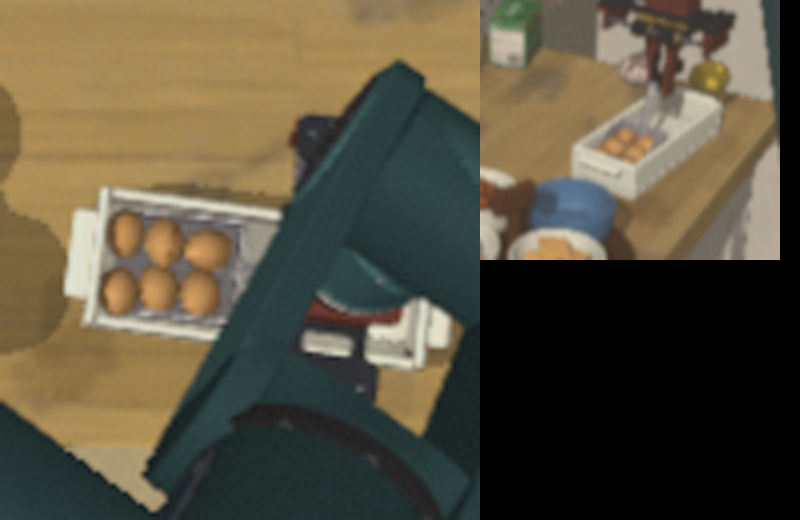

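The composite shows all six nuts close together, over or against the scoop at the +x end, at pixels (105–235, 210–315). The lowering stopped 12 mm early, so I'll check the scoop's real height and pitch.

```bash
python3 - <<'E'
from h import *
for n in("top","scene"):
    im,d=cams.capture(n)
    f=d>0;P=unproj(n,f,d); C=im[np.nonzero(f)].astype(int); L=R.from_euler("z",-Dyaw).apply(P-Dc)
    inn=(np.abs(L[:,1])<.039)&(L[:,0]>-.02)&(L[:,0]<.111)&(L[:,2]<.08)
    nut=(C[:,0]>C[:,2]+40)
    print(n)
    for a in np.arange(-.02,.11,.01):
        k=inn&(L[:,0]>a)&(L[:,0]<=a+.01)
        g=k&~nut; c=g&(np.abs(L[:,1])<.028); w=g&(np.abs(L[:,1])>.031); t=k&nut
        q=lambda m,p:np.percentile(L[m][:,2],p).round(4) if m.sum()>2 else None
        print(round(a,2),"floor",c.sum(),q(c,10),q(c,50),"wall",w.sum(),q(w,90),"nut",t.sum(),q(t,98))
print(robot.current_force(),robot.current_finger_gap())
E
```

```text
top
-0.02 floor 0 None None wall 0 None nut 0 None
-0.01 floor 9 0.001 0.0048 wall 8 0.0082 nut 0 None
0.0 floor 20 0.0022 0.005 wall 11 0.0091 nut 0 None
0.01 floor 62 0.0149 0.0317 wall 10 0.0471 nut 0 None
0.02 floor 33 0.0134 0.0158 wall 23 0.0486 nut 25 0.0428
0.03 floor 1 None None wall 24 0.0463 nut 67 0.0492
0.04 floor 6 0.0112 0.0124 wall 23 0.0472 nut 75 0.0476
0.05 floor 24 0.0117 0.014 wall 22 0.0442 nut 44 0.0432
0.06 floor 2 None None wall 22 0.0409 nut 71 0.0458
0.07 floor 6 0.0073 0.0097 wall 18 0.0325 nut 78 0.0465
0.08 floor 24 0.0091 0.0115 wall 18 0.025 nut 47 0.0397
0.09 floor 11 0.0062 0.0124 wall 1 None nut 79 0.0427
0.1 floor 24 0.0028 0.0082 wall 13 0.0269 nut 65 0.0412
scene
-0.02 floor 0 None None wall 0 None nut 0 None
-0.01 floor 0 None None wall 2 None nut 0 None
0.0 floor 7 0.0672 0.0737 wall 0 None nut 0 None
0.01 floor 71 0.0352 0.0439 wall 6 0.0472 nut 9 0.0376
0.02 floor 5 0.0399 0.0429 wall 7 0.0467 nut 3 0.0374
0.03 floor 0 None None wall 7 0.044 nut 10 0.044
0.04 floor 0 None None wall 9 0.0466 nut 39 0.0443
0.05 floor 0 None None wall 7 0.0451 nut 25 0.0466
0.06 floor 0 None None wall 9 0.0384 nut 21 0.0447
0.07 floor 3 0.0212 0.0227 wall 7 0.044 nut 57 0.0438
0.08 floor 0 None None wall 1 None nut 19 0.0396
0.09 floor 1 None None wall 4 0.0392 nut 14 0.0398
0.1 floor 2 None None wall 2 None nut 8 0.04
[ 0.68046038 -0.3901862  -2.96833479] 0.014912064972164575
```

The scoop slipped about 0.085 rad nose-down in the grip, which matches the wall and floor heights, and its nose is nearly on the dish floor. All six nuts are inside its outline. I'll allow for the slip, finish the push, then tilt the nose up and lift.

```bash
cat >> h.py <<'E'
def tool2(origin,yaw,pitch,pivot=(0,0,0),slip=.085):
    """as tool() with s=-1, for the scoop slipped nose-down by `slip` in the grip"""
    Rs=R.from_euler("ZY",[yaw,-pitch]); Rt=R.from_euler("ZY",[yaw,-(pitch+slip)])*R.from_matrix(np.diag([1.,-1,-1]))
    return np.array(origin)+Rs.apply(np.array([-.088,0,.08])-np.array(pivot))+Rt.apply([0,0,.019]),Rt.as_rotvec()
def show(name,top,scene):
    c=np.zeros((600,800,3),np.uint8); y=0
    for n,(r0,r1,c0,c1) in (("top",top),("scene",scene)):
        im,d=cams.capture(n); k=im[r0:r1,c0:c1,::-1]; f=min(800/k.shape[1],300/k.shape[0]); k=cv2.resize(k,None,fx=f,fy=f,interpolation=cv2.INTER_CUBIC)[:300,:800]
        c[y:y+k.shape[0],:k.shape[1]]=k; y+=300
    cv2.imwrite("pics/"+name,c)
E
python3 - <<'E'
from h import *
z=np.array([0,0,1.]);B=(-.045,0,0)
e=robot.current_ee_pos()
hit=robot.movel(e+.008*u,vel=.05,force_limit=14); e2=robot.current_ee_pos(); print(hit,(e2-e)@u,robot.current_force())
# back edge location now
Rs=R.from_euler("ZY",[Dyaw,.085]); back=e2+np.array([0,0,.019])+Rs.apply(np.array(B)-np.array([-.088,0,.08])); print("back",(back-Dc)@u,back[2])
for p in(.05,.17,.28,.38):
    q,o=tool2(back+np.array([0,0,.002]),Dyaw,p,B); robot.movel(q,vel=.06,frame=o); 
print(robot.current_force())
robot.movel(robot.current_ee_pos()+.12*z,vel=.1)
print(robot.current_force(),robot.current_time_s(),robot.current_finger_gap())
show("c3.png",(150,290,260,420),(120,260,250,400))
E
```

```text
False 0.008501853913245873 [-0.88815208 -0.67132986 -2.38544459]
back 0.022452396407897878 0.016394744895663893
[ 0.04593931 -0.43014029 -2.93963227]
[-0.49018103 -0.65310769 -2.32522837] 15.0583 0.014670953505972181
```

View pics/c3.png

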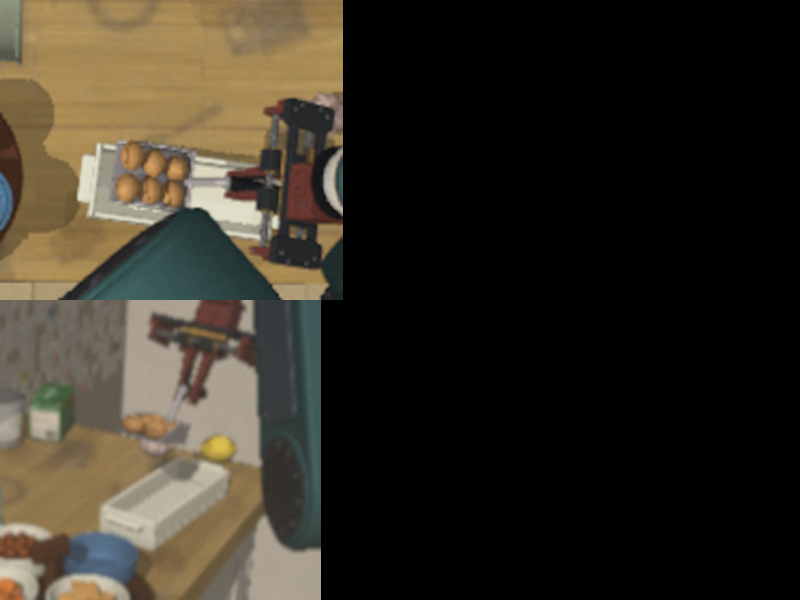

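All six nuts are in the raised scoop: top picture at (120–188, 140–208), scene picture at (125–180, 415–437). The dish is empty. I'll carry them over and check the pose before tipping.

```bash
cat > chk.py <<'E'
from h import *
def chk(O,yaw,pitch):
    """O: expected nose; print shape in scoop-yaw frame relative to nose"""
    im,d=cams.capture("top"); f=d>0; P=unproj("top",f,d); C=im[np.nonzero(f)].astype(int); L=R.from_euler("z",-yaw).apply(P-O)
    k=(L[:,0]>-.11)&(L[:,0]<.02)&(np.abs(L[:,1])<.045)&(L[:,2]>-.045)&(L[:,2]<.09)
    nut=C[:,0]>C[:,2]+40
    for a in np.arange(-.11,.02,.01):
        s=k&(L[:,0]>a)&(L[:,0]<=a+.01); t=s&nut; w=s&~nut&(np.abs(L[:,1])>.03)
        q=lambda m:(m.sum(),)+((np.percentile(L[m][:,2],95).round(3),L[m][:,1].min().round(3),L[m][:,1].max().round(3)) if m.sum()>2 else ())
        print(round(a,2),"nut",*q(t),"metal",*q(w),"exp floor",round(a*np.tan(pitch),3))
E
python3 - <<'E'
from chk import *
z=np.array([0,0,1.]);N=(.045,0,0);b=np.array([np.cos(Byaw),np.sin(Byaw),0])
O=Bl-.025*b+.15*z
q,o=tool2(O,Byaw,.38,N); robot.movel(q,vel=.12,frame=o); robot.sleep(.2)
chk(O,Byaw,.38); print(robot.current_time_s(),robot.current_force())
show("c4.png",(150,290,170,370),(170,290,200,360))
E
```

```text
-0.11 nut 1 metal 0 exp floor -0.044
-0.1 nut 5 -0.003 -0.017 0.036 metal 20 -0.002 -0.037 0.035 exp floor -0.04
-0.09 nut 78 0.003 -0.026 0.036 metal 21 0.0 -0.037 0.035 exp floor -0.036
-0.08 nut 88 0.004 -0.027 0.036 metal 21 0.003 -0.037 0.035 exp floor -0.032
-0.07 nut 48 0.005 -0.027 0.026 metal 23 0.007 -0.037 0.036 exp floor -0.028
-0.06 nut 90 0.01 -0.032 0.031 metal 20 0.008 -0.037 0.036 exp floor -0.024
-0.05 nut 85 0.01 -0.031 0.031 metal 20 0.007 -0.038 0.036 exp floor -0.02
-0.04 nut 58 0.017 -0.034 0.029 metal 22 0.004 -0.037 0.036 exp floor -0.016
-0.03 nut 106 0.021 -0.038 0.036 metal 2 exp floor -0.012
-0.02 nut 80 0.02 -0.036 0.035 metal 10 0.01 -0.037 0.036 exp floor -0.008
-0.01 nut 3 0.014 0.015 0.02 metal 14 -0.002 -0.038 0.036 exp floor -0.004
-0.0 nut 0 metal 0 exp floor -0.0
0.01 nut 0 metal 0 exp floor 0.004
17.0667 [-0.01600903  0.23838389 -2.9224665 ]
```

View pics/c4.png

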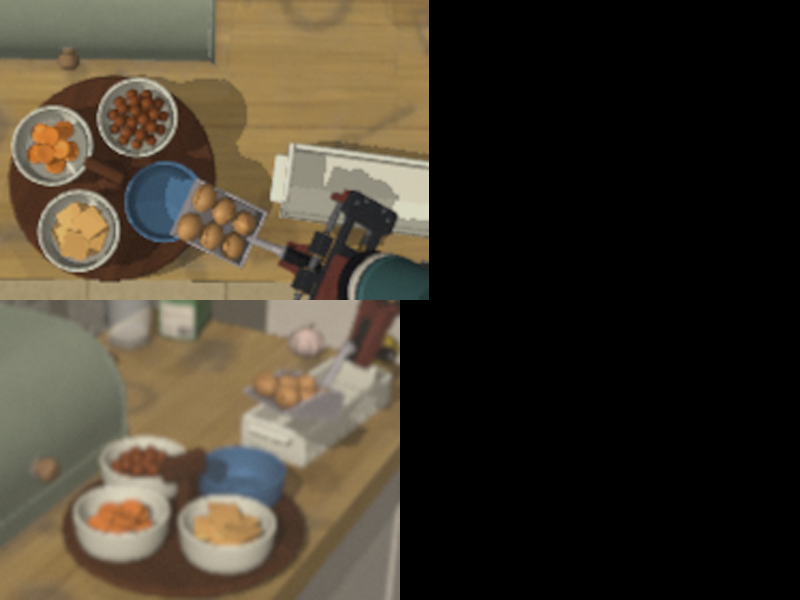

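The nose is over the blue bowl as planned: top picture (185, 205), bowl at (165, 200). The depth data confirm the pitch and nose position. Next: tip slowly.

```bash
python3 - <<'E'
from h import *
z=np.array([0,0,1.]);N=(.045,0,0);b=np.array([np.cos(Byaw),np.sin(Byaw),0])
for p,h,v in((.38,.12,.1),(.2,.098,.08),(.06,.085,.06),(-.06,.081,.04),(-.16,.081,.03),(-.26,.081,.03),(-.36,.081,.04),(-.5,.081,.05),(-.65,.081,.07)):
    q,o=tool2(Bl-.023*b+h*z,Byaw,p,N); robot.movel(q,vel=v,frame=o)
robot.sleep(.4)
print(robot.current_time_s(),robot.current_force())
show("c5.png",(150,290,170,370),(170,290,200,360))
E
```

```text
22.05 [ 0.5429511  -0.21496015 -1.42411581]
```

View pics/c5.png

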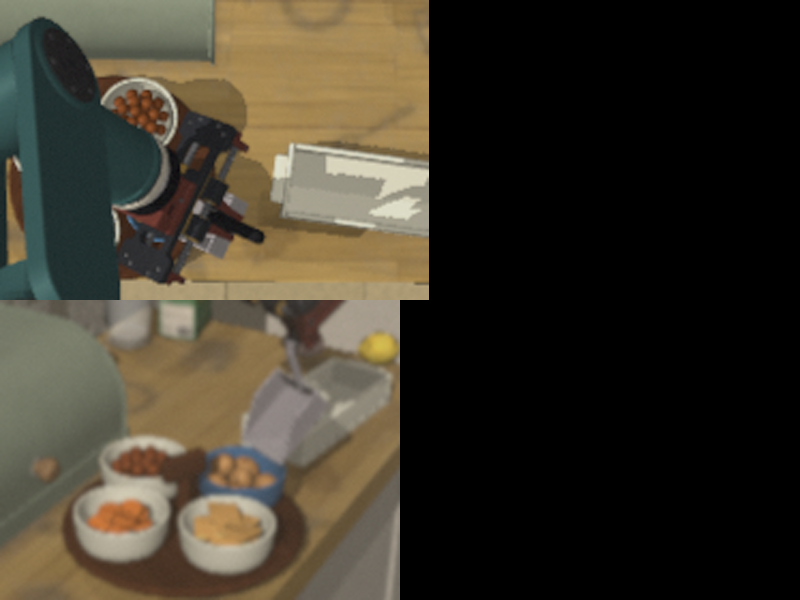

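The nuts are in the blue bowl (scene picture 205–275, 455–488) and the scoop is empty. Now I'll back away, level the scoop over its old place and measure its attitude.

```bash
python3 - <<'E'
from h import *
z=np.array([0,0,1.]);N=(.045,0,0);b=np.array([np.cos(Byaw),np.sin(Byaw),0])
robot.movel(robot.current_ee_pos()+.08*z,vel=.1)
q,o=tool2(Bl-.06*b+.17*z,Byaw,0,N); robot.movel(q,vel=.2,frame=o)
O=Sc+.1*z; q,o=tool2(O,Syaw,0); robot.movep(q,o); robot.sleep(.2)
im,d=cams.capture("top"); f=d>0; P=unproj("top",f,d); C=im[np.nonzero(f)].astype(int)
L=R.from_euler("z",-Syaw).apply(P-O); k=(np.abs(L[:,0])<.035)&(np.abs(L[:,1])<.028)&(np.abs(L[:,2])<.025); k2=k.copy()
A=np.c_[L[k][:,:2],np.ones(k.sum())]; c,*_=np.linalg.lstsq(A,L[k][:,2],rcond=None); print("floor plane",c,k.sum())
# nuts
T=P-Bl; m=(np.hypot(T[:,0],T[:,1])<.047)&(C[:,0]>C[:,2]+40); print("nut px",m.sum(),np.percentile(P[m][:,2],[50,99]))
rim=(C[:,2]>C[:,0]+30)&(np.hypot(T[:,0],T[:,1])<.08)&(P[:,2]>.062); print(cv2.minEnclosingCircle(P[rim][:,:2].astype(np.float32)))
h=(P[:,2]>.1)&(P[:,2]<.125)&(np.hypot(*(P-Ax)[:,:2].T)<.05); print(cv2.minAreaRect(P[h][:,:2].astype(np.float32)))
s=cams.silhouettes("walnut_1","top"); print([(round(x["confidence"],2),np.round(x["centre"])) for x in s])
print(robot.current_time_s()); show("c6.png",(150,290,170,370),(170,290,200,360))
E
```

```text
floor plane [-0.03469442  0.00663613 -0.00066994] 486
nut px 9 [0.82159065 0.82580325]
((0.3784060776233673, 0.057716090232133865), 0.04141228273510933)
((0.0, 0.0), (0.0, 0.0), 0.0)
[]
25.7833
```

View pics/c6.png

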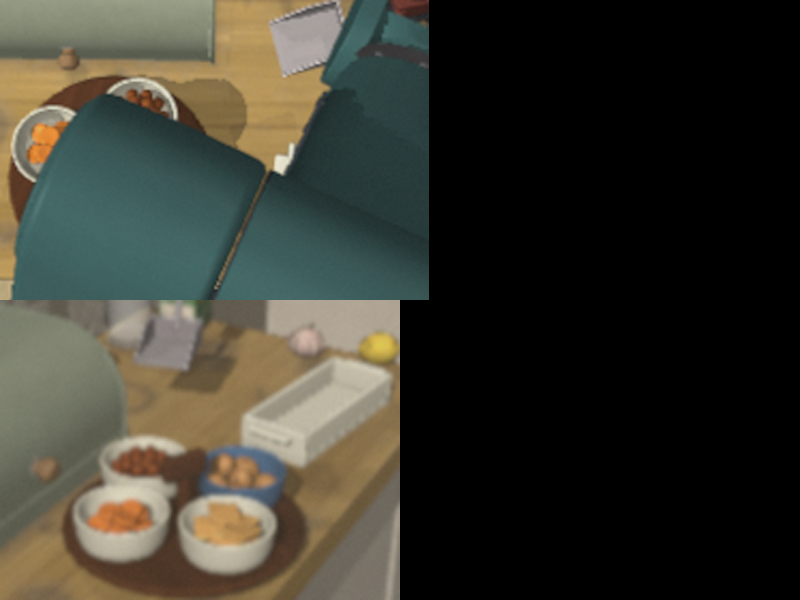

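The scoop is level to about 0.03 rad, empty, at scene picture (138–200, 320–368), and the nuts lie in the blue bowl. Next: correct the pitch and set it down.

```bash
python3 - <<'E'
from h import *
z=np.array([0,0,1.]); S=.11
q,o=tool2(Sc+.015*z,Syaw,0,slip=S); robot.movel(q,vel=.12,frame=o); robot.sleep(.3)
b,_=tool2(Sc,Syaw,0,slip=S)
for h in(-.003,-.003):
    hit=robot.movel(b+h*z,vel=.02,force_limit=5); e=robot.current_ee_pos()-b; print(hit,e,robot.current_force())
    if e[2]<.004: break
robot.set_gripper(.05); robot.movel(robot.current_ee_pos()+.1*z,vel=.15)
q=Ax+.2*z; o=R.from_matrix(R.from_euler("z",Byaw).as_matrix()@np.diag([1.,-1,-1])).as_rotvec()
# hover aside so that the top camera sees the server
robot.movep(np.array([.30,-.35,.25]),o); robot.sleep(.1)
im,d=cams.capture("top"); f=d>0; P=unproj("top",f,d); C=im[np.nonzero(f)].astype(int)
T=P-Bl; m=(np.hypot(T[:,0],T[:,1])<.047)&(C[:,0]>C[:,2]+40)&(P[:,2]<.1); print("nut px",m.sum(),np.percentile(P[m][:,2],[50,99]))
rim=(C[:,2]>C[:,0]+30)&(np.hypot(T[:,0],T[:,1])<.08)&(P[:,2]>.062)&(P[:,2]<.09); print(cv2.minEnclosingCircle(P[rim][:,:2].astype(np.float32)))
h=(P[:,2]>.1)&(P[:,2]<.125)&(np.hypot(*(P-Ax)[:,:2].T)<.05); print(cv2.minAreaRect(P[h][:,:2].astype(np.float32)))
L=R.from_euler("z",-Syaw).apply(P-Sc); k=(np.abs(L[:,0])<.035)&(np.abs(L[:,1])<.028)&(np.abs(L[:,2])<.025)
A=np.c_[L[k][:,:2],np.ones(k.sum())]; print("scoop floor",np.linalg.lstsq(A,L[k][:,2],rcond=None)[0],k.sum())
s=cams.silhouettes("walnut_1","top"); print([(round(x["confidence"],2),np.round(x["centre"])) for x in s])
print(robot.current_time_s()); show("c7.png",(140,290,160,390),(150,290,200,360))
E
```

```text
True [-1.65060049e-04 -1.51593965e-04 -5.40879690e-05] [ 0.83706165 -0.06978988  5.52146558]
nut px 496 [0.05975867 0.07389832]
((0.4425194263458252, 0.07054225355386734), 0.05170828849077225)
((0.4769907295703888, 0.1430674046278), (0.05388474836945534, 0.0157605167478323), 64.2085952758789)
scoop floor [0.00572988 0.00722606 0.0002213 ] 430
[(0.46, array([250., 238.])), (0.4, array([235., 243.])), (0.38, array([204., 409.]))]
31.0083
```

View pics/c7.png

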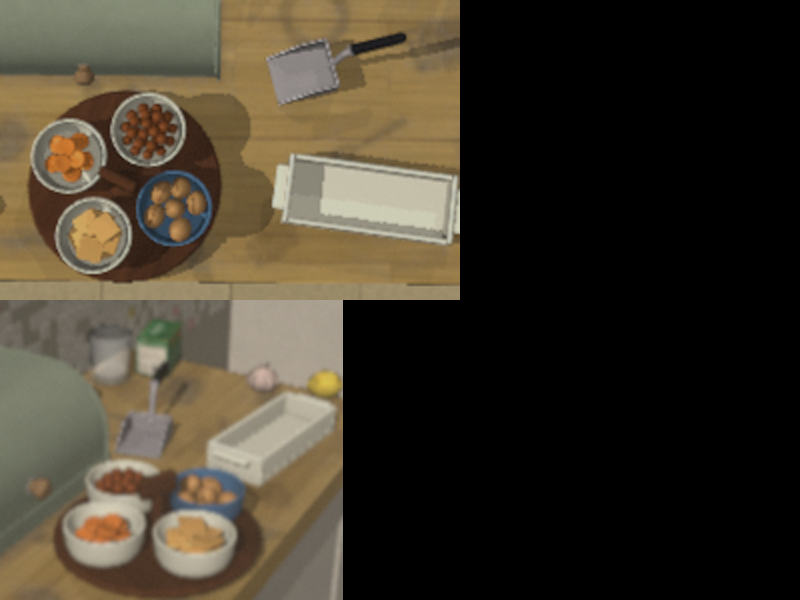

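The blue bowl holds the nuts (top picture 138–210, 172–245) and the scoop stands flat on the worktop at (270–405, 35–105). Everything else is where it was. Now I'll grip the centre handle and turn.

```bash
python3 - <<'E'
from h import *
z=np.array([0,0,1.]); A=np.array([.4769,.1433,0]); y0=np.radians(64.3)
ori=lambda y:R.from_matrix(R.from_euler("z",y).as_matrix()@np.diag([1.,-1,-1])).as_rotvec()
robot.movep(A+.2*z,ori(y0)); robot.movel(A+.085*z,vel=.1,force_limit=10)
robot.set_gripper(0); print(robot.current_ee_pos(),robot.current_finger_gap(),robot.current_grasp_force(),robot.current_force())
for y in np.linspace(y0,0,13)[1:]:
    robot.goto_joints(robot.solve_ik(A+.085*z,ori(y)))
robot.sleep(.3)
im,d=cams.capture("top"); f=d>0; P=unproj("top",f,d); C=im[np.nonzero(f)].astype(int)
T=P-(A-np.array([.082,0,0])); r=np.hypot(T[:,0],T[:,1]); rim=(C[:,2]>C[:,0]+30)&(r<.08)&(P[:,2]>.05)&(P[:,2]<.09); print("rim",rim.sum(),cv2.minEnclosingCircle(P[rim][:,:2].astype(np.float32)))
print(robot.current_ee_pos(),robot.current_grasp_force(),robot.current_force(),robot.current_moment(),robot.current_time_s()); show("c8.png",(140,290,160,390),(150,290,200,360))
E
```

```text
[0.47667582 0.14342719 0.08508072] 0.015805470129903583 30.000079725649016 [-1.33349434  1.22842534  3.10844626]
rim 91 ((0.39638829231262207, 0.14394648373126984), 0.051186949014663696)
[0.47653988 0.14480112 0.08504968] 29.981018564186243 [-3.99332736  9.34597135  3.14499712] [1.47248631 0.25019604 0.07150684] 38.2917
```

View pics/c8.png

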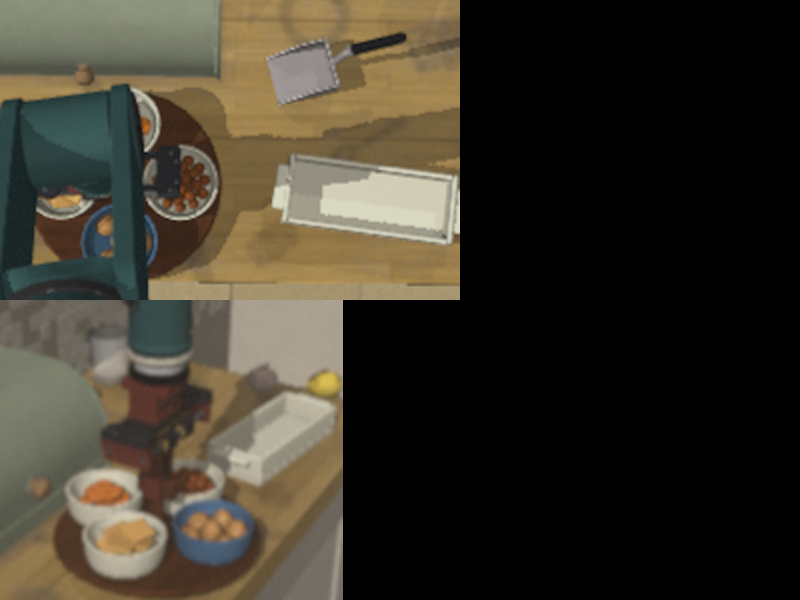

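The blue bowl is at the front with its nuts: top picture (120, 242), scene picture (215, 530). Its centre is within about 1 mm of the axle line, and the handle is held with 30 N. Handing in.

```bash
python3 -c "
from h import *
print(robot.finish_job())"
```

```text
the job is handed in; nothing more can be done
None
```

I handed the job in at about 38 s, with no verdict returned: at least five of the six walnuts show in the blue bowl and I saw none spilled, the scoop stands level on the worktop, and the bowl is at the front within about 1 mm of the axle line, with the handle held at 30 N.

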